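# Put the sampling desk back in order

## Robot

A 7-joint arm with a two-finger parallel gripper is mounted at the origin on the work surface. World frame = base frame: x ahead of the robot, y to its left, z up, the work surface at z = 0. Lengths are in m, angles in rad, forces in N, time in s.
With the tool pointing down it reaches from about 0.4 to 0.85 m from the base axis. Payload 10.4 kg.
Tool frame: the origin (TCP) lies midway between the tips of the shut fingers; the grasp point (between the pads) lies 19 mm behind it; z points along the fingers, x is the direction in which the jaws open and shut, and the axes are right-handed (so a half turn about z gives the same grasp; the last joint's range is limited). The gripper opens to 85 mm and grips with 20 to 120 N. Pads are 22 mm wide; open, the fingers measure 114 mm over their backs; the gripper's body (76 mm by 85 mm) begins 54 mm behind the grasp point. The pads swing forward as they close: fully open they stand 13 mm farther back than shut.
Start: joints at [1.147, 0.332, -0.065, 1.46, 0.022, 1.35, -0.088], TCP at [0.244, -0.575, 0.231] pointing down, gripper open.
Joint ranges: [-2.6, 2.6], [-0.5, 2.12], [-1.47, 1.34], [0.16, 2.42], [-1.27, 4.41], [0.06, 2.06], [-2.6, 2.6]. Speed limits (rad/s): [2.22, 2.22, 2.79, 2.79, 3.14, 3.14, 3.14].

## Interface

Orientations are given as a unit quaternion [x, y, z, w].
In Python, from workcell import monitor, eyes, ticket, models gives the robot as it stands.
- The arm moves only by the tool servo_tool, never from a script. Its argument "motion" is a list of rows, each a list of 7 numbers: the opening, from 0 (shut) to 1 (fully open), then the shift along the tool's x, y, z in m, then the turn, a rotation vector about the tool's x, y, z in degrees. In form: [[fingers, tx, ty, tz, rx, ry, rz], ...]. A call has 1 to 20 rows; each row is the pose to reach, as a shift and turn from the pose commanded when the call began, along the tool's axes at that moment; what a row does not reach only later rows make up. A row lasts 1/8 s, in which the tool goes at most 62.5 mm and 10.7 degrees, less where a joint would pass 70% of its speed; a pose out of reach is approached as far as the arm can. A call with a gripper value outside its range is refused whole. The fingers move at their own pace and stop on an object; "grip_force" is the grip in N (left out, the last holds). Time passes only in rows, so rows that repeat a pose let the fingers close. It gives the time, the measured TCP pose, the force and the opening at its end, in the units of the state.
- monitor.get_obs(): the state, without advancing time (a new reading comes with each control period).
- eyes.camera(name): name is "side" or "top"; returns (picture, depth): 420x560x3 uint8, blue, green, red; 420x560 float32, m along the optical axis (not along the pixel's ray), 0 where there is no reading.
- eyes.camera_info(name): a dict with "intrinsics" (3x3 intrinsics, pixels), "extrinsics" (4x4, takes a point from world to camera coordinates). Camera axes: x right, y down, z forward; pixel columns grow to the right and rows downward; lengths in m; the calibration is good to about 2 mm. A picture is of the moment at which its call begins. camera_info takes no time and is no camera call.
- ticket.hand_in(): hands the job in, once; it reports no verdict.
Trained networks look in the newest picture that a camera, given by its name, has taken for a name from the list of things; names that differ only in an ending like _2 or _b are one class to them, and where a whole thing is asked for, a point or a joint stands for the part that bears it (a point fixed in the world has none). Each returns a list of dicts, best first, with "confidence" (0 to 1); they miss things now and then, are a little off and sometimes report something else, mostly with a low value. They report only what shows in the picture. A call takes as long as a camera call. They do not tell look-alikes from the thing itself.
- models.boxes_of(camera, thing): "point" ([x, y, z] in m, in the coordinates of the camera as it stood for that picture, good to about 4 mm: the middle of the surface that is visible of it).
The state is a dict: "clock": time; "joint_pos": joint angles; "joint_velocities": joint speeds; "tau": joint torques, N m; "position": TCP position; "ee_rot": TCP orientation; "ft_force": force on the tool from outside, world axes, zero at the start; "torque": the same for the moment, N m; "grip_width": opening from 0.0 (shut) to 1.0 (fully open).
Only numpy, scipy, OpenCV 4.12 (cv2) and the standard library are available. Lean on these libraries where they do the work, as an engineer would, in place of code of your own. Each camera call takes 0.05 s, during which the arm holds its last target. There are 200 camera calls.

## Task

At this sampling desk all four containers are standing on the wrong stands, and each stand has room for only one: put the screw-lid sample jar on the scale, the disinfectant bottle in the round steel dish, the swab tumbler in the square tray and the test-kit box in the long tray, lying lengthwise with it. Each should stand upright in the middle of its own stand, let go; the free blue pad is there to park a container on the way and ends up empty. Keep the containers upright the whole time, since they are full.

Things in the scene. Friction and masses are not known exactly. Their poses are not given: they have to be found in the camera images.
- jar_mid (a point): centre (half-way up, 30 mm above its underside) of the loose sample jar: a squat upright cylinder, 60 mm tall, clear body 52 mm in diameter up to 44 mm, then a white screw lid 56 mm in diameter and 16 mm high; z up. Belongs on the scale. At the start it stands in the square or the long tray.
- bottle_mid (a point): centre (half-way up, 45 mm above its underside) of the loose disinfectant bottle: upright, slender, white, 90 mm tall; body 44 mm in diameter up to 62 mm, then a conical shoulder to a grey cap 22 mm in diameter that begins 74 mm up; z up. Belongs in the round dish. At the start it stands in the square or the long tray.
- tumbler_mid (a point): centre (half-way up, 30 mm above its underside) of the loose swab tumbler: an upright straight steel cup, 56 mm outer diameter, 60 mm tall, wall 3 mm, with white swabs standing in it up to 75 mm; z up. Belongs in the square tray. At the start it stands on the scale or in the round dish.
- kit_mid (a point): centre (half-way up, 30 mm above its underside) of the loose test-kit box: a closed white oblong box with a grey top, 48 mm (its x) by 80 mm (its y) by 60 mm high (its z, up). Belongs in the long tray with its long side along the tray's. At the start it stands on the scale or in the round dish.
- scale_pan (a point): centre of the top of the round steel pan, 108 mm in diameter, of a flat white bench scale (136 by 124 mm); this point is 20 mm above the table, z up; a black display strip lies on the scale's -x side. Fixed; no rim.
- dish_floor (a point): centre of the inner floor of the round steel dish on a foot; floor 20 mm above the table, inner diameter 108 mm, rim 116 mm in outer diameter and 8 mm higher than the floor; z up. Fixed.
- square_tray_floor (a point): centre of the inner floor of the white square tray, 110 by 110 mm outside, walls 4 mm thick and 10 mm above the floor; floor 4 mm above the table; z up. Fixed.
- long_tray_floor (a point): centre of the inner floor of the white long tray, 98 mm (x) by 158 mm (y, its long direction) outside, walls 4 mm thick and 10 mm above the floor; floor 4 mm above the table; z up. Fixed.
- pad_top (a point): centre of the top of the blue pad, 110 by 110 mm, 3 mm thick, top 3 mm above the table; z up. Fixed; the free spot, empty at the start. The five stands (scale, dish, two trays, pad) are in any order at five spots about 20 cm or more apart; pens, a stamp, a stapler, tape and papers lie between, all under 50 mm high.
Not all that is in view belongs to the job. What is shaped like the part that bears jar_mid but red is not meant.

How it is judged:
At the end, for the whole second after the job is handed in: Jar on the scale pan, bottle in the round dish, tumbler in the square tray, kit box in the long tray: each within 15 mm of its stand's centre, resting on it (height within 6 mm), upright within 0.12 rad, at rest, and the box's long side within 0.2 rad of the long tray's (horizontal distance between jar_mid and scale_pan below 0.015 m and z of jar_mid in the frame of scale_pan between 0.024 and 0.036 m and angle between each of jar_mid, bottle_mid, tumbler_mid, kit_mid's own z axis and vertical below 0.12 rad and linear speed of each of jar, bottle, tumbler, kit below 0.02 m/s and horizontal distance between bottle_mid and dish_floor below 0.015 m and z of bottle_mid in the frame of dish_floor between 0.039 and 0.051 m and horizontal distance between tumbler_mid and square_tray_floor below 0.015 m and z of tumbler_mid in the frame of square_tray_floor between 0.024 and 0.036 m and horizontal distance between kit_mid and long_tray_floor below 0.015 m and z of kit_mid in the frame of long_tray_floor between 0.024 and 0.036 m and angle between the y axis of kit_mid and the y axis of long_tray_floor, either way round below 0.2 rad); the robot touches nothing.
It fails at once if a container was tipped over or far out of upright (angle between any of jar_mid, bottle_mid, tumbler_mid, kit_mid's own z axis and vertical above 0.6 rad).
It also fails if it takes over 141 s, if anything falls off the work surface, if the arm or the gripper's body presses on something with over 40 N, if the wrist force passes 120 N, or if a joint passes its speed limit or range.

## Working session

There is one attempt and no reset: what is moved stays moved. The work goes in short steps, Python scripts to look and compute and a tool call to move; the robot and the scene stay as the last step left them, time stands still between calls to the robot, and variables do not carry over. Pictures are saved under pics/ and viewed, about 12 in all and at most 16, crops included, and the job is handed in when it is done.

Besides the shell and the picture viewer there is one more tool, called as a command line: name --pt "numbers of a row" for each row, then --argument value for the rest. servo_tool: Moves the arm, as the interface text tells. Its arguments: {"type":"object","properties":{"motion":{"type":"array"},"grip_force":{"type":"number"}},"required":["motion"]}

```bash
ls; mkdir -p pics; cat > h.py <<'E'
import numpy as np, cv2
from workcell import monitor, eyes, ticket, models
def w(cam,p):
    E=np.array(eyes.camera_info(cam)["extrinsics"]); return (np.linalg.inv(E)@np.append(p,1))[:3]
def pix(cam,P):
    i=eyes.camera_info(cam);c=(np.array(i["extrinsics"])@np.append(P,1))[:3];q=np.array(i["intrinsics"])@c;return (q[:2]/q[2]).round()
def cloud(cam,d):
    i=eyes.camera_info(cam);K=np.array(i["intrinsics"]);v,u=np.mgrid[:d.shape[0],:d.shape[1]]
    c=np.stack([(u-K[0,2])/K[0,0]*d,(v-K[1,2])/K[1,1]*d,d,np.ones_like(d)],-1)
    return (c@np.linalg.inv(np.array(i["extrinsics"])).T)[...,:3]
E
python3 - <<'E'
from h import *
for c in ["top","side"]:
    im,d=eyes.camera(c); cv2.imwrite(f"pics/{c}0.png",im); np.save(f"{c}0.npy",d)
    print(c,np.array(eyes.camera_info(c)["extrinsics"]).round(3).tolist())
    for t in ["jar_mid","bottle_mid","tumbler_mid","kit_mid","scale_pan","dish_floor","square_tray_floor","long_tray_floor","pad_top"]:
        for r in models.boxes_of(c,t): 
            p=w(c,r["point"]); print(t,round(r["confidence"],2),p.round(3),pix(c,p))
s=monitor.get_obs();print(s)
E
```

```text
pics
top [[-0.024, -0.999, -0.022, -0.041], [-0.993, 0.027, -0.117, 0.486], [0.117, 0.019, -0.993, 1.146], [0.0, 0.0, 0.0, 1.0]]
jar_mid 0.81 [ 0.313 -0.203  0.056] [347. 281.]
jar_mid 0.78 [ 0.536 -0.417  0.059] [436. 182.]
jar_mid 0.74 [ 0.438 -0.26   0.064] [370. 226.]
jar_mid 0.57 [ 0.314 -0.312  0.063] [396. 280.]
bottle_mid 0.86 [0.431 0.246 0.067] [150. 234.]
tumbler_mid 0.85 [ 0.662 -0.14   0.045] [314. 134.]
kit_mid 0.96 [0.641 0.158 0.08 ] [187. 143.]
scale_pan 0.79 [0.612 0.162 0.014] [191. 161.]
scale_pan 0.53 [ 0.438 -0.259  0.064] [370. 226.]
dish_floor 0.75 [ 0.649 -0.133  0.011] [311. 143.]
dish_floor 0.37 [ 0.662 -0.137  0.047] [313. 134.]
long_tray_floor 0.77 [ 0.444 -0.251  0.002] [362. 225.]
pad_top 0.61 [ 0.443 -0.012  0.001] [264. 228.]
side [[-0.937, -0.35, -0.009, 0.432], [-0.258, 0.707, -0.658, 0.206], [0.237, -0.614, -0.753, 0.806], [0.0, 0.0, 0.0, 1.0]]
jar_mid 0.96 [ 0.531 -0.405  0.046] [319. 108.]
jar_mid 0.85 [ 0.309 -0.186  0.057] [388. 187.]
jar_mid 0.72 [ 0.444 -0.009  0.003] [298. 249.]
jar_mid 0.69 [ 0.438 -0.241  0.056] [336. 156.]
jar_mid 0.69 [ 
[... 636 characters left out ...]

{'clock': 1.0, 'joint_pos': array([ 1.14738939,  0.33219549, -0.0647017 ,  1.46010908,  0.02162186,
        1.34988391, -0.08848566]), 'joint_velocities': array([ 0.00081644, -0.00060727,  0.00015303, -0.00041898,  0.0013802 ,
       -0.00047141, -0.00095004]), 'tau': array([-6.32504198e-04, -6.25239372e+01,  4.84276330e-02, -3.91824102e+01,
        1.62949017e-02,  1.71699445e-03, -1.94055792e-05]), 'position': array([ 0.24387111, -0.57548302,  0.23133601]), 'ee_rot': array([ 8.33721691e-01, -5.52184879e-01,  4.13995724e-05,  2.78192522e-05]), 'ft_force': array([0.07229151, 0.83831555, 0.14261106]), 'torque': array([-0.019543  ,  0.02706997, -0.00044626]), 'grip_width': 1.0009611341857876}
```

View pics/top0.png

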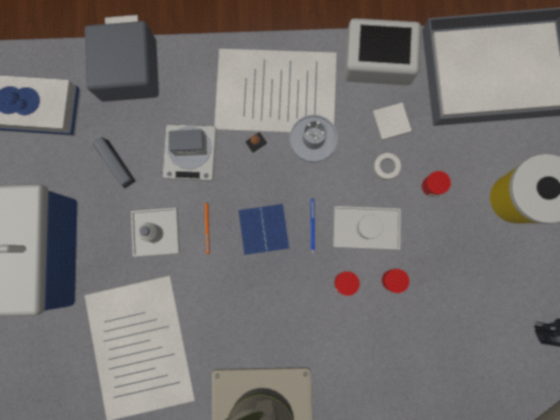

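View pics/side0.png

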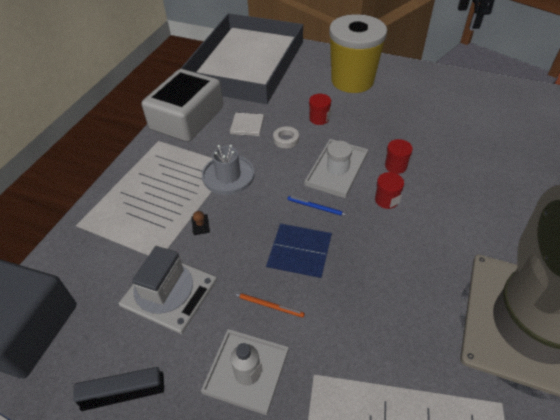

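The pictures agree with the detections. In the top view:
- The jar (white lid) is at (370,227) in the long tray.
- The bottle is at (150,232) in the square tray.
- The tumbler is at (314,134) in the dish.
- The kit is at (187,142) on the scale.
- The empty pad is at (264,229).

The jar look-alikes are the red jars at (437,182), (347,283) and (397,281), plus the white tape ring at (387,165). I take the white-lidded one at (370,227). Next I measure from depth.

```bash
cat > m.py <<'E'
from h import *
def meas(pts,c,r,z0,z1,name):
    q=pts[(np.hypot(pts[:,0]-c[0],pts[:,1]-c[1])<r)&(pts[:,2]>z0)&(pts[:,2]<z1)]
    if len(q)<10: print(name,"few",len(q)); return
    xy=(q[:,:2]*1000).astype(np.float32)
    (cx,cy),(a,b),t=cv2.minAreaRect(xy); (ex,ey),er=cv2.minEnclosingCircle(xy)
    print(f"{name:14s} n{len(q)} rect c({cx:.0f},{cy:.0f}) {a:.0f}x{b:.0f} ang{t:.0f} | circ ({ex:.0f},{ey:.0f}) r{er:.0f} | zmed {np.median(q[:,2])*1000:.0f}")
def run(cl):
    J=[("longtray",(.437,-.25),.1,.008,.018),("jarlid",(.437,-.25),.045,.055,.075),
       ("sqtray",(.435,.252),.085,.008,.018),("bottle cap",(.431,.25),.04,.08,.11),("bottle body",(.431,.25),.04,.03,.06),
       ("dishrim",(.648,-.13),.075,.022,.033),("tumbler",(.655,-.135),.045,.06,.084),
       ("scale",(.62,.165),.09,.006,.026),("kit top",(.64,.165),.06,.073,.09)]
    for n,c,r,a,b in J: meas(cl,c,r,a,b,n)
E
python3 - <<'E'
from m import *
C={}
for c in ["top","side"]:
    d=np.load(c+"0.npy"); P=cloud(c,d); C[c]=P
    print(c, "table z",np.nanmedian(P[d>0][:,2]).round(4)); run(P[d>0])
    im=cv2.imread(f"pics/{c}0.png"); b,g,r=[im[...,i].astype(int) for i in range(3)]
    m=(b>r+25)&(d>0)&(np.hypot(P[...,0]-.443,P[...,1]+.012)<.09)&(P[...,2]<.02); meas(P[m],(.443,-.012),.1,-.01,.02,"pad")
im=cv2.imread("pics/top0.png"); cv2.imwrite("pics/crop.png",np.hstack([cv2.resize(im[100:260,110:230],(450,600),interpolation=2)[:,:390],cv2.resize(im[100:260,290:420],(400,492)).copy() if 0 else cv2.resize(im[100:260,290:400],(410,600),interpolation=2)]))
E
```

```text
top table z 0.0005
longtray       n427 rect c(439,-259) 158x98 ang86 | circ (438,-259) r92 | zmed 13
jarlid         n472 rect c(437,-259) 55x54 ang43 | circ (437,-259) r28 | zmed 63
sqtray         n404 rect c(442,252) 110x112 ang3 | circ (441,251) r77 | zmed 13
bottle cap     n85 rect c(438,253) 20x20 ang45 | circ (439,253) r11 | zmed 94
bottle body    n67 rect c(433,245) 24x44 ang62 | circ (436,252) r23 | zmed 48
dishrim        n557 rect c(658,-138) 115x116 ang78 | circ (659,-139) r60 | zmed 25
tumbler        n193 rect c(658,-139) 54x55 ang48 | circ (659,-139) r29 | zmed 77
scale          n1773 rect c(634,168) 144x142 ang81 | circ (629,167) r85 | zmed 17
kit top        n694 rect c(648,161) 50x78 ang1 | circ (648,161) r45 | zmed 79
pad            n2015 rect c(442,-12) 110x109 ang7 | circ (442,-11) r75 | zmed 2
side table z -0.0008
longtray       n459 rect c(439,-260) 161x99 ang86 | circ (438,-258) r92 | zmed 12
jarlid         n380 rect c(437,-259) 56x54 ang72 | circ (438,-259) r29 | zmed 63
sqtray         n884 rect c(442,250) 111x112 ang3 | circ (442,252) r77 | zmed 12
bottle cap     n203 rect c(438,253) 21x21 ang23 | circ (439,253) r11 | zmed 92
bottle body    n232 rect c(429,264) 45x22 ang38 | circ (434,258) r22 | zmed 46
dishrim        n369 rect c(656,-135) 115x110 ang30 | circ (659,-138) r60 | zmed 26
tumbler        n392 rect c(659,-139) 55x57 ang42 | circ (659,-139) r29 | zmed 72
scale          n2879 rect c(636,167) 124x137 ang86 | circ (627,167) r83 | zmed 16
kit top        n1100 rect c(649,162) 50x80 ang0 | circ (649,162) r45 | zmed 78
pad            n2424 rect c(443,-12) 109x113 ang7 | circ (443,-12) r75 | zmed 2
```

View pics/crop.png

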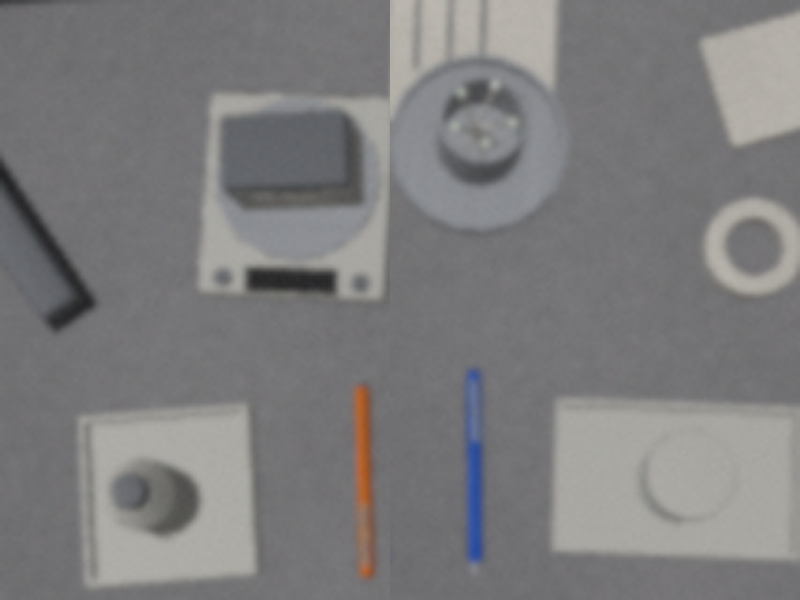

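```bash
python3 - <<'E'
from m import *
for c in ["top","side"]:
    d=np.load(c+"0.npy"); P=cloud(c,d); q=P[(d>0)&(np.hypot(P[...,0]-.63,P[...,1]-.167)<.075)]
    h,e=np.histogram(q[:,2]*1000,bins=range(-2,34,2)); print(c,h.tolist())
    for z0 in (.0165,.0175,.0185): meas(q,(.635,.167),.1,z0,.0235,"pan%g"%z0)
E
```

```text
top [119, 87, 32, 10, 10, 22, 74, 179, 343, 393, 331, 175, 66, 17, 15, 7, 10]
pan0.0165      n856 rect c(635,166) 122x134 ang87 | circ (630,167) r74 | zmed 19
pan0.0175      n656 rect c(634,165) 122x131 ang85 | circ (630,167) r74 | zmed 19
pan0.0185      n474 rect c(634,165) 134x118 ang0 | circ (630,167) r74 | zmed 20
side [339, 93, 4, 25, 34, 43, 93, 384, 751, 578, 591, 148, 34, 25, 28, 27, 30]
pan0.0165      n1191 rect c(632,168) 120x125 ang87 | circ (626,172) r73 | zmed 18
pan0.0175      n920 rect c(632,170) 114x123 ang84 | circ (627,166) r71 | zmed 19
pan0.0185      n575 rect c(634,170) 109x120 ang84 | circ (627,167) r70 | zmed 19
```

servo_tool --pt "1 0 0 0 0 0 -10" --pt "1 0 0 0 0 0 -20" --pt "1 0 0 0 0 0 -30" --pt "1 0 0 0 0 0 -40" --pt "1 0 0 0 0 0 -50" --pt "1 0 0 0 0 0 -60" --pt "1 0 0 0 0 0 -67" --pt "1 0 0 0 0 0 -67" --pt "1 0 0 0 0 0 -67" --grip_force 40

```text
clock: 2.12
position: [0.2438, -0.5755, 0.2313]
ee_rot: [1.0, -0.002, 0.0, 0.0]
ft_force: [0.7, -0.9, -0.4]
grip_width: 0.999
```

```bash
python3 - <<'E'
from m import *
for c in ["top","side"]:
    im=cv2.imread(f"pics/{c}0.png").astype(int); i=eyes.camera_info(c); K=np.array(i["intrinsics"]);E=np.array(i["extrinsics"])
    d=np.load(c+"0.npy"); P=cloud(c,np.where(d>0,d,1)); m0=(np.hypot(P[...,0]-.635,P[...,1]-.167)<.09)&(P[...,2]>.01)&(P[...,2]<.027)
    bl=im[...,0]-im[...,2]; print(c,np.percentile(bl[m0],[5,25,50,75,95]))
    m=(m0&(bl>8)&(im.sum(2)>250)).astype(np.uint8); m=cv2.morphologyEx(m,cv2.MORPH_OPEN,np.ones((3,3),np.uint8))
    n,l,s,_=cv2.connectedComponentsWithStats(m); k=1+s[1:,4].argmax(); m=l==k; meas(P[m],(.635,.167),.1,.01,.027,"pan")
E
```

```text
top [-7. -5. -3.  4.  8.]Traceback (most recent call last):
  File "<stdin>", line 7, in <module>
ValueError: attempt to get argmax of an empty sequence
```

servo_tool --pt "1 0.03 -0.05 0 0 0 0" --pt "1 0.06 -0.1 0 0 0 0" --pt "1 0.09 -0.15 0 0 0 0" --pt "1 0.12 -0.2 0 0 0 0" --pt "1 0.15 -0.25 0 0 0 0" --pt "1 0.175 -0.29 0.02 0 0 0" --pt "1 0.193 -0.316 0.04 0 0 0" --pt "1 0.193 -0.316 0.08 0 0 0" --pt "1 0.193 -0.316 0.12 0 0 0" --pt "1 0.193 -0.316 0.12 0 0 0" --pt "1 0.193 -0.316 0.12 0 0 0"

```text
clock: 3.5
position: [0.4379, -0.26, 0.1129]
ee_rot: [1.0, -0.001, 0.001, 0.0]
ft_force: [1.0, 0.3, -0.0]
grip_width: 1.0
```

```bash
python3 - <<'E'
from m import *
for c in ["top","side"]:
    im=cv2.imread(f"pics/{c}0.png").astype(int); d=np.load(c+"0.npy"); P=cloud(c,np.where(d>0,d,1)); m0=(np.hypot(P[...,0]-.635,P[...,1]-.167)<.09)&(P[...,2]>.008)&(P[...,2]<.028)
    bl=cv2.GaussianBlur((im[...,0]-im[...,2]).astype(np.float32),(3,3),0)
    m=(m0&(bl>1.5)&(im.sum(2)>250)).astype(np.uint8); m=cv2.morphologyEx(m,cv2.MORPH_OPEN,np.ones((3,3),np.uint8))
    n,l,s,_=cv2.connectedComponentsWithStats(m); k=1+s[1:,4].argmax(); m=l==k; meas(P[m],(.635,.167),.1,.008,.028,"pan")
    h=cv2.convexHull((P[m][:,:2]*1000).astype(np.float32))[:,0]; A=np.c_[2*h,np.ones(len(h))]; s=np.linalg.lstsq(A,(h**2).sum(1),rcond=None)[0]; print(s[:2],np.sqrt(s[2]+s[0]**2+s[1]**2))
E
```

```text
pan            n465 rect c(622,157) 56x104 ang19 | circ (642,164) r52 | zmed 19
[643.4164724  164.78790802] 51.06277307396253
pan            n1025 rect c(632,176) 108x73 ang50 | circ (645,165) r55 | zmed 19
[645.42546218 165.13347103] 53.65521749570088
```

servo_tool --pt "1 0 0 0.03 0 0 0" --pt "1 0 0 0.055 0 0 0" --pt "1 0 0 0.075 0 0 0" --pt "1 0 0 0.082 0 0 0" --pt "1 0 0 0.082 0 0 0" --pt "0.5 0 0 0.082 0 0 0" --pt "0.5 0 0 0.082 0 0 0" --pt "0.5 0 0 0.082 0 0 0" --pt "0.5 0 0 0.082 0 0 0" --pt "0.5 0 0 0.082 0 0 0" --pt "0.5 0 0 0.082 0 0 0" --grip_force 40

```text
clock: 4.88
position: [0.4376, -0.26, 0.0305]
ee_rot: [1.0, -0.0, 0.001, 0.001]
ft_force: [-2.1, 1.3, 6.5]
grip_width: 0.642
```

servo_tool --pt "0.5 0 0 -0.01 0 0 0" --pt "0.5 0 0 -0.03 0 0 0" --pt "0.5 0 -0.01 -0.05 0 0 0" --pt "0.5 0 -0.03 -0.06 0 0 0" --pt "0.5 0.001 -0.06 -0.06 0 0 0" --pt "0.5 0.002 -0.09 -0.06 0 0 0" --pt "0.5 0.003 -0.12 -0.06 0 0 0" --pt "0.5 0.004 -0.15 -0.06 0 0 0" --pt "0.5 0.005 -0.18 -0.06 0 0 0" --pt "0.5 0.005 -0.21 -0.06 0 0 0" --pt "0.5 0.005 -0.235 -0.05 0 0 0" --pt "0.5 0.005 -0.245 -0.035 0 0 0" --pt "0.5 0.005 -0.248 -0.02 0 0 0" --pt "0.5 0.005 -0.248 -0.008 0 0 0" --pt "0.5 0.005 -0.248 0 0 0 0" --pt "0.5 0.005 -0.248 0 0 0 0" --pt "1 0.005 -0.248 0 0 0 0" --pt "1 0.005 -0.248 0 0 0 0" --pt "1 0.005 -0.248 0 0 0 0" --pt "1 0.005 -0.248 0 0 0 0"

```text
clock: 7.38
position: [0.4423, -0.0117, 0.0294]
ee_rot: [1.0, -0.0, 0.0, 0.0]
ft_force: [-1.0, 0.1, -0.9]
grip_width: 1.0
```

servo_tool --pt "1 0 0 -0.03 0 0 0" --pt "1 0 0 -0.075 0 0 0" --pt "1 0.02 -0.017 -0.11 0 0 0" --pt "1 0.06 -0.05 -0.11 0 0 0" --pt "1 0.1 -0.085 -0.11 0 0 0" --pt "1 0.14 -0.12 -0.11 0 0 0" --pt "1 0.18 -0.15 -0.11 0 0 0" --pt "1 0.206 -0.173 -0.11 0 0 0" --pt "1 0.206 -0.173 -0.1 0 0 0" --pt "1 0.206 -0.173 -0.07 0 0 0" --pt "1 0.206 -0.173 -0.04 0 0 0" --pt "1 0.206 -0.173 -0.02 0 0 0" --pt "1 0.206 -0.173 -0.011 0 0 0" --pt "1 0.206 -0.173 -0.011 0 0 0" --pt "0.4 0.206 -0.173 -0.011 0 0 0" --pt "0.4 0.206 -0.173 -0.011 0 0 0" --pt "0.4 0.206 -0.173 -0.011 0 0 0" --pt "0.4 0.206 -0.173 -0.011 0 0 0" --pt "0.4 0.206 -0.173 -0.011 0 0 0" --pt "0.4 0.206 -0.173 -0.011 0 0 0" --grip_force 60

```text
clock: 9.88
position: [0.649, 0.1615, 0.0414]
ee_rot: [1.0, -0.0, 0.001, -0.0]
ft_force: [-0.4, 0.7, 6.2]
grip_width: 0.556
```

servo_tool --pt "0.4 0 0 -0.01 0 0 0" --pt "0.4 0 0 -0.03 0 0 0" --pt "0.4 0 0 -0.055 0 0 0" --pt "0.4 0 0 -0.08 0 0 0" --pt "0.4 -0.005 0.01 -0.095 0 0 0.5" --pt "0.4 -0.015 0.03 -0.1 0 0 1" --pt "0.4 -0.03 0.06 -0.1 0 0 1.5" --pt "0.4 -0.045 0.09 -0.1 0 0 2" --pt "0.4 -0.06 0.12 -0.1 0 0 2.5" --pt "0.4 -0.075 0.15 -0.1 0 0 3" --pt "0.4 -0.09 0.18 -0.1 0 0 3.5" --pt "0.4 -0.105 0.21 -0.1 0 0 4" --pt "0.4 -0.12 0.24 -0.1 0 0 4.5" --pt "0.4 -0.135 0.27 -0.1 0 0 4.5" --pt "0.4 -0.15 0.3 -0.1 0 0 4.5" --pt "0.4 -0.165 0.33 -0.1 0 0 4.5" --pt "0.4 -0.18 0.36 -0.1 0 0 4.5" --pt "0.4 -0.195 0.39 -0.1 0 0 4.5" --pt "0.4 -0.205 0.41 -0.1 0 0 4.5" --pt "0.4 -0.21 0.42 -0.09 0 0 4.5"

```text
clock: 12.38
position: [0.4373, -0.2602, 0.1308]
ee_rot: [0.999, -0.041, 0.0, 0.001]
ft_force: [-0.4, 0.4, -1.4]
grip_width: 0.552
```

```bash
python3 - <<'E'
from m import *
o=monitor.get_obs(); print(o["position"].round(4),o["ee_rot"].round(4),o["grip_width"])
im,d=eyes.camera("top"); P=cloud("top",d)[d>0]; p=o["position"]
meas(P,p,.055,p[2]+.035-.012,p[2]+.047,"kit top held")
cv2.imwrite("pics/t1.png",im)
E
```

```text
[ 0.4373 -0.2602  0.1308] [ 9.992e-01 -4.080e-02  5.000e-04  7.000e-04] 0.5520723608159614
kit top held   n220 rect c(439,-230) 22x48 ang88 | circ (439,-231) r25 | zmed 168
```

servo_tool --pt "0.4 0.001 0 0.02 0 0 0" --pt "0.4 0.001 0 0.045 0 0 0" --pt "0.4 0.001 0 0.07 0 0 0" --pt "0.4 0.001 0 0.09 0 0 0" --pt "0.4 0.001 0 0.1 0 0 0" --pt "0.4 0.001 0 0.1045 0 0 0" --pt "0.4 0.001 0 0.1045 0 0 0" --pt "1 0.001 0 0.1045 0 0 0" --pt "1 0.001 0 0.1045 0 0 0" --pt "1 0.001 0 0.1045 0 0 0" --pt "1 0.001 0 0.1045 0 0 0" --pt "1 0.001 0 0.08 0 0 0" --pt "1 0.001 0 0.04 0 0 0" --pt "1 0.001 0 -0.01 0 0 0" --pt "1 0.001 -0.05 -0.01 0 0 -4.7" --pt "1 0.001 -0.1 -0.01 0 0 -4.7" --pt "1 0.001 -0.15 -0.01 0 0 -4.7" --pt "1 0.001 -0.2 -0.01 0 0 -4.7" --pt "1 0.001 -0.25 -0.01 0 0 -4.7" --pt "1 0.001 -0.25 -0.01 0 0 -4.7"

```text
clock: 14.92
position: [0.459, -0.0056, 0.1407]
ee_rot: [1.0, 0.005, 0.0, -0.0]
ft_force: [0.5, -0.8, -0.2]
grip_width: 1.002
```

```bash
cat > chk.py <<'E'
from m import *
import sys
o=monitor.get_obs(); print(o["clock"],o["position"].round(4),o["ee_rot"].round(4),o["ft_force"].round(1),o["grip_width"])
T={"kit":((.439,-.259),.06,.055,.075),"jar":((.443,-.012),.045,.055,.075),"jarS":((.645,.165),.045,.072,.095),
"tumP":((.443,-.012),.045,.056,.085),"cap":((.438,.253),.04,.08,.11),"capD":((.658,-.139),.04,.1,.125),"tumS":((.442,.251),.045,.057,.09)}
for c in ["top","side"]:
    im,d=eyes.camera(c); cv2.imwrite(f"pics/{sys.argv[1]}{c}.png",im); P=cloud(c,d)[d>0]
    for k in sys.argv[2:]: meas(P,*T[k],c+" "+k)
E
python3 chk.py a kit jar
```

```text
14.925 [ 0.459  -0.0056  0.1407] [ 1.0e+00  4.6e-03  4.0e-04 -3.0e-04] [ 0.5 -0.8 -0.2] 1.0017955329560462
top kit        n733 rect c(439,-257) 79x48 ang87 | circ (440,-258) r45 | zmed 63
top jar few 0
side kit       n538 rect c(439,-257) 83x48 ang87 | circ (440,-257) r45 | zmed 63
side jar       n577 rect c(443,-12) 54x56 ang48 | circ (443,-12) r29 | zmed 62
```

servo_tool --pt "1 -0.016 0.006 0 0 0 -0.5" --pt "1 -0.016 0.006 0.03 0 0 -0.5" --pt "1 -0.016 0.006 0.06 0 0 -0.5" --pt "1 -0.016 0.006 0.09 0 0 -0.5" --pt "1 -0.016 0.006 0.105 0 0 -0.5" --pt "1 -0.016 0.006 0.111 0 0 -0.5" --pt "1 -0.016 0.006 0.111 0 0 -0.5" --pt "0.5 -0.016 0.006 0.111 0 0 -0.5" --pt "0.5 -0.016 0.006 0.111 0 0 -0.5" --pt "0.5 -0.016 0.006 0.111 0 0 -0.5" --pt "0.5 -0.016 0.006 0.111 0 0 -0.5" --pt "0.5 -0.016 0.006 0.111 0 0 -0.5" --pt "0.5 -0.016 0.006 0.1 0 0 -0.5" --pt "0.5 -0.016 0.006 0.08 0 0 -0.5" --pt "0.5 -0.016 0.006 0.06 0 0 -0.5" --grip_force 40

```text
clock: 16.9
position: [0.4428, -0.0154, 0.0815]
ee_rot: [1.0, 0.006, 0.0, 0.0]
ft_force: [-0.1, 0.2, -1.7]
grip_width: 0.643
```

servo_tool --pt "0.5 0 0 -0.02 0 0 0" --pt "0.5 0.015 -0.013 -0.03 0 0 0" --pt "0.5 0.04 -0.035 -0.03 0 0 0" --pt "0.5 0.065 -0.057 -0.03 0 0 0" --pt "0.5 0.09 -0.079 -0.03 0 0 0" --pt "0.5 0.115 -0.101 -0.03 0 0 0" --pt "0.5 0.14 -0.123 -0.03 0 0 0" --pt "0.5 0.165 -0.145 -0.03 0 0 0" --pt "0.5 0.19 -0.165 -0.025 0 0 0" --pt "0.5 0.2 -0.175 -0.01 0 0 0" --pt "0.5 0.202 -0.177 0.01 0 0 0" --pt "0.5 0.202 -0.177 0.025 0 0 0" --pt "0.5 0.202 -0.177 0.032 0 0 0" --pt "0.5 0.202 -0.177 0.032 0 0 0" --pt "1 0.202 -0.177 0.032 0 0 0" --pt "1 0.202 -0.177 0.032 0 0 0" --pt "1 0.202 -0.177 0.032 0 0 0" --pt "1 0.202 -0.177 0.01 0 0 0" --pt "1 0.202 -0.177 -0.03 0 0 0" --pt "1 0.202 -0.177 -0.08 0 0 0"

```text
clock: 19.4
position: [0.6424, 0.1639, 0.1625]
ee_rot: [1.0, 0.006, -0.0, -0.0]
ft_force: [0.7, 0.3, 0.8]
grip_width: 0.999
```

servo_tool --pt "1 0.003 0.05 0 0 0 0.7" --pt "1 0.005 0.1 0 0 0 0.7" --pt "1 0.008 0.15 0 0 0 0.7" --pt "1 0.01 0.2 0 0 0 0.7" --pt "1 0.012 0.25 0 0 0 0.7" --pt "1 0.013 0.29 0 0 0 0.7" --pt "1 0.013 0.303 0 0 0 0.7" --pt "1 0.013 0.303 0 0 0 0.7" --pt "1 0.013 0.303 0 0 0 0.7"

```text
clock: 20.52
position: [0.6595, -0.1366, 0.161]
ee_rot: [1.0, 0.001, 0.0, -0.0]
ft_force: [-0.1, -0.5, 0.1]
grip_width: 0.997
```

```bash
python3 chk.py b kit jarS
```

```text
20.525 [ 0.6595 -0.1366  0.161 ] [ 1.e+00  1.e-03  3.e-04 -4.e-04] [-0.1 -0.5  0.1] 0.9968337996043541
top kit few 0
top jarS       n448 rect c(641,167) 54x54 ang69 | circ (642,166) r29 | zmed 79
side kit       n577 rect c(439,-257) 83x48 ang86 | circ (440,-257) r45 | zmed 63
side jarS      n737 rect c(642,167) 55x56 ang47 | circ (642,166) r29 | zmed 79
```

servo_tool --pt "1 0 0.002 0.03 0 0 0" --pt "1 0 0.002 0.06 0 0 0" --pt "1 0 0.002 0.09 0 0 0" --pt "1 0 0.002 0.11 0 0 0" --pt "1 0 0.002 0.121 0 0 0" --pt "1 0 0.002 0.121 0 0 0" --pt "0.5 0 0.002 0.121 0 0 0" --pt "0.5 0 0.002 0.121 0 0 0" --pt "0.5 0 0.002 0.121 0 0 0" --pt "0.5 0 0.002 0.121 0 0 0" --pt "0.5 0 0.002 0.121 0 0 0" --pt "0.5 0 0.002 0.11 0 0 0" --pt "0.5 0 0.002 0.09 0 0 0" --pt "0.5 0 0.002 0.07 0 0 0" --pt "0.5 0 0.002 0.05 0 0 0" --pt "0.5 0 0.002 0.05 0 0 0" --pt "0.5 0 0.002 0.05 0 0 0" --grip_force 50

```text
clock: 22.75
position: [0.659, -0.1411, 0.1099]
ee_rot: [1.0, -0.0, -0.0, 0.0]
ft_force: [-0.3, -0.1, -1.2]
grip_width: 0.652
```

servo_tool --pt "0.5 -0.01 -0.006 0 0 0 0" --pt "0.5 -0.03 -0.018 0 0 0 0" --pt "0.5 -0.055 -0.033 0 0 0 0" --pt "0.5 -0.08 -0.047 0 0 0 0" --pt "0.5 -0.105 -0.062 0 0 0 0" --pt "0.5 -0.13 -0.077 0 0 0 0" --pt "0.5 -0.155 -0.091 0 0 0 0" --pt "0.5 -0.18 -0.106 0 0 0 0" --pt "0.5 -0.2 -0.118 0.01 0 0 0" --pt "0.5 -0.212 -0.125 0.025 0 0 0" --pt "0.5 -0.216 -0.127 0.045 0 0 0" --pt "0.5 -0.216 -0.127 0.065 0 0 0" --pt "0.5 -0.216 -0.127 0.08 0 0 0" --pt "0.5 -0.216 -0.127 0.087 0 0 0" --pt "0.5 -0.216 -0.127 0.087 0 0 0" --pt "1 -0.216 -0.127 0.087 0 0 0" --pt "1 -0.216 -0.127 0.087 0 0 0" --pt "1 -0.216 -0.127 0.087 0 0 0" --pt "1 -0.216 -0.127 0.06 0 0 0" --pt "1 -0.216 -0.127 0.02 0 0 0"

```text
clock: 25.25
position: [0.4426, -0.0137, 0.0904]
ee_rot: [1.0, -0.0, -0.001, -0.0]
ft_force: [0.8, -0.2, 0.3]
grip_width: 1.0
```

servo_tool --pt "1 0 0 -0.03 0 0 0" --pt "1 0 -0.01 -0.055 0 0 0" --pt "1 0 -0.05 -0.055 0 0 0" --pt "1 -0.001 -0.1 -0.055 0 0 0" --pt "1 -0.002 -0.15 -0.055 0 0 0" --pt "1 -0.003 -0.2 -0.055 0 0 0" --pt "1 -0.004 -0.245 -0.055 0 0 0" --pt "1 -0.004 -0.267 -0.055 0 0 0" --pt "1 -0.004 -0.267 -0.055 0 0 0" --pt "1 -0.004 -0.267 -0.055 0 0 0"

```text
clock: 26.5
position: [0.4397, 0.2521, 0.1451]
ee_rot: [1.0, -0.001, -0.0, 0.0]
ft_force: [0.8, -0.8, 0.5]
grip_width: 0.997
```

```bash
python3 chk.py c tumP cap
```

```text
26.5 [0.4397 0.2521 0.1451] [ 1.e+00 -7.e-04 -1.e-04  4.e-04] [ 0.8 -0.8  0.5] 0.9969656379941352
top tumP       n148 rect c(443,-11) 53x54 ang89 | circ (443,-12) r28 | zmed 63
top cap        n85 rect c(438,253) 20x20 ang45 | circ (438,253) r11 | zmed 93
side tumP      n271 rect c(444,-12) 53x56 ang19 | circ (443,-12) r29 | zmed 62
side cap       n201 rect c(438,253) 21x21 ang21 | circ (439,253) r11 | zmed 92
```

servo_tool --pt "1 -0.001 0 0.03 0 0 0" --pt "1 -0.001 0 0.06 0 0 0" --pt "1 -0.001 0 0.09 0 0 0" --pt "1 -0.001 0 0.107 0 0 0" --pt "1 -0.001 0 0.116 0 0 0" --pt "1 -0.001 0 0.116 0 0 0" --pt "0.4 -0.001 0 0.116 0 0 0" --pt "0.4 -0.001 0 0.116 0 0 0" --pt "0.4 -0.001 0 0.116 0 0 0" --pt "0.4 -0.001 0 0.116 0 0 0" --pt "0.4 -0.001 0 0.116 0 0 0" --pt "0.4 -0.001 0 0.116 0 0 0" --pt "0.4 -0.001 0 0.105 0 0 0" --pt "0.4 -0.001 0 0.085 0 0 0" --pt "0.4 -0.001 0 0.06 0 0 0" --pt "0.4 -0.001 0 0.035 0 0 0" --pt "0.4 -0.001 0 0.01 0 0 0" --pt "0.4 -0.001 0 0.01 0 0 0" --pt "0.4 -0.001 0 0.01 0 0 0"

```text
clock: 28.98
position: [0.4384, 0.2528, 0.1352]
ee_rot: [1.0, -0.0, 0.0, 0.0]
ft_force: [0.3, 0.2, -1.3]
grip_width: 0.504
```

servo_tool --pt "0.4 0.005 0.01 0 0 0 0" --pt "0.4 0.015 0.027 0 0 0 0" --pt "0.4 0.03 0.053 0 0 0 0" --pt "0.4 0.045 0.08 0 0 0 0" --pt "0.4 0.06 0.107 0 0 0 0" --pt "0.4 0.075 0.133 0 0 0 0" --pt "0.4 0.09 0.16 0 0 0 0" --pt "0.4 0.105 0.187 0 0 0 0" --pt "0.4 0.12 0.213 0 0 0 0" --pt "0.4 0.135 0.24 0 0 0 0" --pt "0.4 0.15 0.267 0 0 0 0" --pt "0.4 0.165 0.293 0 0 0 0" --pt "0.4 0.18 0.32 0 0 0 0" --pt "0.4 0.195 0.347 0 0 0 0" --pt "0.4 0.208 0.37 0 0 0 0" --pt "0.4 0.217 0.385 0 0 0 0" --pt "0.4 0.22 0.391 0.01 0 0 0" --pt "0.4 0.22 0.391 0.02 0 0 0" --pt "0.4 0.22 0.391 0.02 0 0 0"

```text
clock: 31.35
position: [0.6573, -0.1368, 0.1139]
ee_rot: [1.0, 0.0, -0.001, -0.0]
ft_force: [-1.2, 0.5, -1.3]
grip_width: 0.498
```

servo_tool --pt "0.4 0 0 0.015 0 0 0" --pt "0.4 0 0 0.035 0 0 0" --pt "0.4 0 0 0.052 0 0 0" --pt "0.4 0 0 0.063 0 0 0" --pt "0.4 0 0 0.068 0 0 0" --pt "0.4 0 0 0.068 0 0 0" --pt "0.4 0 0 0.068 0 0 0" --pt "1 0 0 0.068 0 0 0" --pt "1 0 0 0.068 0 0 0" --pt "1 0 0 0.068 0 0 0" --pt "1 0 0 0.068 0 0 0" --pt "1 0 0 0.04 0 0 0" --pt "1 0 0 0 0 0 0" --pt "1 0 0 -0.05 0 0 0" --pt "1 -0.05 -0.029 -0.05 0 0 0" --pt "1 -0.1 -0.059 -0.05 0 0 0" --pt "1 -0.15 -0.088 -0.05 0 0 0" --pt "1 -0.2 -0.118 -0.05 0 0 0" --pt "1 -0.215 -0.126 -0.05 0 0 0" --pt "1 -0.215 -0.126 -0.05 0 0 0"

```text
clock: 33.85
position: [0.4429, -0.0119, 0.1656]
ee_rot: [1.0, -0.0, 0.0, 0.001]
ft_force: [0.7, -0.6, 0.5]
grip_width: 1.002
```

```bash
python3 chk.py d capD tumP
```

```text
33.85 [ 0.4429 -0.0119  0.1656] [ 1.0e+00 -1.0e-04  3.0e-04  1.4e-03] [ 0.7 -0.6  0.5] 1.0023857532808529
top capD       n76 rect c(658,-137) 20x20 ang40 | circ (658,-137) r11 | zmed 109
top tumP few 0
side capD      n84 rect c(658,-137) 21x21 ang41 | circ (658,-137) r11 | zmed 108
side tumP      n269 rect c(444,-12) 53x55 ang20 | circ (443,-12) r28 | zmed 61
```

servo_tool --pt "1 0 0 0.03 0 0 0" --pt "1 0 0 0.06 0 0 0" --pt "1 0 0 0.09 0 0 0" --pt "1 0 0 0.12 0 0 0" --pt "1 0 0 0.135 0 0 0" --pt "1 0 0 0.142 0 0 0" --pt "1 0 0 0.142 0 0 0" --pt "0.5 0 0 0.142 0 0 0" --pt "0.5 0 0 0.142 0 0 0" --pt "0.5 0 0 0.142 0 0 0" --pt "0.5 0 0 0.142 0 0 0" --pt "0.5 0 0 0.142 0 0 0" --pt "0.5 0 0 0.13 0 0 0" --pt "0.5 0 0 0.11 0 0 0" --pt "0.5 0 0 0.09 0 0 0" --pt "0.5 0 0 0.08 0 0 0" --pt "0.5 0 0 0.08 0 0 0"

```text
clock: 36.08
position: [0.4438, -0.0122, 0.0859]
ee_rot: [1.0, -0.001, 0.001, 0.0]
ft_force: [-0.0, -0.6, -1.0]
grip_width: 0.649
```

servo_tool --pt "0.5 0 -0.01 0 0 0 0" --pt "0.5 0 -0.03 0 0 0 0" --pt "0.5 0 -0.06 0 0 0 0" --pt "0.5 0 -0.09 0 0 0 0" --pt "0.5 0 -0.12 0 0 0 0" --pt "0.5 0 -0.15 0 0 0 0" --pt "0.5 -0.001 -0.18 0 0 0 0" --pt "0.5 -0.001 -0.21 0 0 0 0" --pt "0.5 -0.002 -0.24 0 0 0 0" --pt "0.5 -0.002 -0.257 0.01 0 0 0" --pt "0.5 -0.002 -0.263 0.025 0 0 0" --pt "0.5 -0.002 -0.263 0.045 0 0 0" --pt "0.5 -0.002 -0.263 0.055 0 0 0" --pt "0.5 -0.002 -0.263 0.06 0 0 0" --pt "0.5 -0.002 -0.263 0.06 0 0 0" --pt "1 -0.002 -0.263 0.06 0 0 0" --pt "1 -0.002 -0.263 0.06 0 0 0" --pt "1 -0.002 -0.263 0.06 0 0 0" --pt "1 -0.002 -0.263 0.03 0 0 0" --pt "1 -0.002 -0.263 -0.02 0 0 0"

```text
clock: 38.58
position: [0.4407, 0.2506, 0.1052]
ee_rot: [1.0, -0.0, -0.001, 0.0]
ft_force: [0.2, -0.3, 0.5]
grip_width: 0.997
```

servo_tool --pt "1 0 0 -0.06 0 0 0" --pt "1 0 0.05 -0.1 0 0 0" --pt "1 0 0.1 -0.1 0 0 0" --pt "1 0 0.15 -0.1 0 0 0" --pt "1 0 0.2 -0.1 0 0 0" --pt "1 0 0.25 -0.1 0 0 0" --pt "1 0 0.25 -0.1 0 0 0" --pt "1 0 0.25 -0.1 0 0 0"

```text
clock: 39.58
position: [0.4414, 0.0018, 0.2054]
ee_rot: [1.0, -0.0, 0.0, 0.0]
ft_force: [-0.2, 0.5, 0.5]
grip_width: 0.996
```

```bash
python3 chk.py e kit jarS capD tumS
```

```text
39.575 [0.4414 0.0018 0.2054] [ 1.e+00 -1.e-04  1.e-04  0.e+00] [-0.2  0.5  0.5] 0.9960976570520637
top kit        n731 rect c(439,-257) 78x48 ang87 | circ (440,-258) r45 | zmed 63
top jarS       n448 rect c(641,166) 55x54 ang34 | circ (641,167) r28 | zmed 79
top capD       n76 rect c(657,-137) 20x20 ang89 | circ (657,-137) r11 | zmed 109
top tumS       n170 rect c(442,251) 56x53 ang50 | circ (442,251) r28 | zmed 64
side kit       n109 rect c(432,-265) 66x40 ang47 | circ (429,-264) r35 | zmed 62
side jarS      n729 rect c(642,166) 55x54 ang14 | circ (643,166) r29 | zmed 79
side capD      n82 rect c(659,-138) 21x21 ang86 | circ (659,-138) r12 | zmed 108
side tumS      n380 rect c(441,251) 55x55 ang21 | circ (442,251) r28 | zmed 63
```

View pics/eside.png

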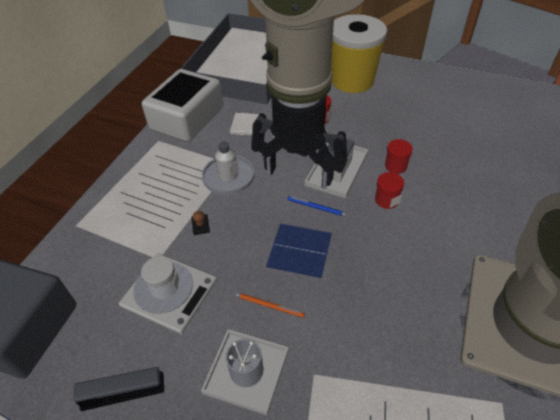

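The side view shows the bottle in the dish (228,165), the jar on the scale (160,277), the tumbler in the square tray (245,362) and an empty pad (300,250). The gripper hides most of the kit box in this view, but the top view measures it in place.

```bash
python3 -c "
from workcell import ticket; print(ticket.hand_in())"
```

```text
the job is handed in; nothing more can be done
None
```

All four containers are standing let go on their own stands, the blue pad is empty, and I handed the job in at about 40 s of the 141 s allowed. I parked the jar on the pad to swap it with the kit box, then did the same with the tumbler to swap it with the bottle.

The last depth check gave these offsets from the stand centres (limit 15 mm):

| Container | Stand | Offset |
|---|---|---|
| Jar | Scale | about 3 mm |
| Bottle | Round dish | about 2 mm |
| Tumbler | Square tray | about 1 mm |
| Kit box | Long tray | about 2 mm, long side about 1° off the tray's |

- **Heights and posture:** top heights matched resting upright on each stand. The gripper was open and clear of everything.
- **Scale centre:** this is the least certain stand position. I fitted the pan while the kit box partly covered it, so it is good to about 2–3 mm.
- **Side-camera kit reading:** the final one disagreed, because the gripper hid most of the box in that view. The top view and an earlier side view agreed on its place.

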